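Line up microscope objectives by height

TASK

Stand the four steel microscope objectives upright on the four black pads of the aluminium rail, one in the middle of each pad, in order of height: the shortest on the pad next to the knurled steel post at the rail's end, and the tallest on the pad farthest from it. They are delicate: set each one down gently, do not drop any or knock any over, and leave the eyepiece standing where it is.

Things in the scene. Friction and masses are not known exactly. Their poses are not given: they have to be found in the camera images.
- objective_36: Microscope objective 36 mm tall (shortest of four), loose, about 104 g, standing on the bench: plain steel, round, on a black thread cap (lowest 8 mm); straight barrel 30 mm in diameter from the foot up to 30 mm, then a cone to a 25 mm wide front face. Origin: centre of its underside; z up along its axis.
- objective_48: Microscope objective 48 mm tall (second shortest of four), loose, about 122 g, standing on the bench: plain steel, round, on a black thread cap (lowest 8 mm); straight barrel 30 mm in diameter from the foot up to 36 mm, then a cone to a 20 mm wide front face. Origin: centre of its underside; z up along its axis.
- objective_60: Microscope objective 60 mm tall (second tallest of four), loose, about 140 g, standing on the bench: plain steel, round, on a black thread cap (lowest 8 mm); straight barrel 30 mm in diameter from the foot up to 44 mm, then a cone to a 15 mm wide front face. Origin: centre of its underside; z up along its axis.
- objective_72: Microscope objective 72 mm tall (tallest of four), loose, about 158 g, standing on the bench: plain steel, round, on a black thread cap (lowest 8 mm); straight barrel 30 mm in diameter from the foot up to 52 mm, then a cone to a 10 mm wide front face. Origin: centre of its underside; z up along its axis.
- pad_right: Round black rubber pad, 44 mm in diameter, the pad at the rail's right (-y) end as the robot sees it, fixed on a flat aluminium rail (70 x 410 x 10 mm, no raised edges). The four pads are alike, in one straight row, 72 mm apart. Origin: centre of its top face, 12 mm above the bench; z up, y along the rail towards pad_left.
- pad_mid_right: Round black rubber pad, 44 mm in diameter, second pad from the right as the robot sees it, fixed on a flat aluminium rail (70 x 410 x 10 mm, no raised edges). The four pads are alike, in one straight row, 72 mm apart. Origin: centre of its top face, 12 mm above the bench; z up, y along the rail towards pad_left.
- pad_mid_left: Round black rubber pad, 44 mm in diameter, second pad from the left as the robot sees it, fixed on a flat aluminium rail (70 x 410 x 10 mm, no raised edges). The four pads are alike, in one straight row, 72 mm apart. Origin: centre of its top face, 12 mm above the bench; z up, y along the rail towards pad_left.
- pad_left: Round black rubber pad, 44 mm in diameter, the pad at the rail's left (+y) end as the robot sees it, fixed on a flat aluminium rail (70 x 410 x 10 mm, no raised edges). The four pads are alike, in one straight row, 72 mm apart. Origin: centre of its top face, 12 mm above the bench; z up, y along the rail towards pad_left.
- post: Knurled steel thumbscrew post standing on the rail at one end, 67 to 73 mm beyond the last pad (either end, it changes from start to start), fixed: 18 mm in diameter, 34 mm tall; the other end has only a low flat black rubber bar. Origin: centre of its underside, 10 mm above the bench.
- eyepiece: Eyepiece standing among the objectives, not to be moved: black, 48 mm tall, tube 34 mm in diameter below and a wider rubber eyecup (42 mm) on top. Loose. Origin: centre of its underside. (A small brown glass bottle with a black cap, 26 mm in diameter and 62 mm tall, stands in the same row, 75 mm or more from its neighbours, centre to centre.)

How it is judged:
By the outcome, as a careful person would: the job done as asked, in the order asked, and still so for the second after the job is handed in, with the robot touching nothing.
It also fails if it takes over 99 s, if anything falls off the work surface, if the arm or the gripper's body presses on something with over 40 N, if the wrist force passes 120 N, or if a joint passes its speed limit or range.

ROBOT

A 6-joint arm with a two-finger parallel gripper is mounted at the origin on the work surface. World frame = base frame: x ahead of the robot, y to its left, z up, the work surface at z = 0. Lengths are in m, angles in rad, forces in N, time in s.
With the tool pointing down it reaches from about 0.375 to 0.925 m from the base axis. Payload 5.7 kg.
Tool frame: the origin (TCP) lies midway between the tips of the shut fingers; the grasp point (between the pads) lies 19 mm behind it; z points along the fingers, y is the line along which they close (so a half turn about z gives the same grasp; the last joint's range is limited). The gripper opens to 88 mm and grips with 3 to 60 N. Pads are 20 mm wide; open, the fingers measure 115 mm over their backs; the gripper's body (75 mm by 178 mm) begins 61 mm behind the grasp point.
Start: joints at [-1.364, 0.359, 1.51, -0, 1.272, -0.115], TCP at [0.19, -0.569, 0.223] pointing down, gripper open.
Joint ranges: [-2.97, 2.97], [-1.01, 2.36], [0.21, 2.38], [-0.96, 4.11], [0.2, 2.71], [-2.98, 2.98]. Speed limits (rad/s): [2.39, 2.39, 3.14, 3.14, 3.14, 3.14].

INTERFACE

Orientations are given as a unit quaternion [x, y, z, w].
In Python, from bench import move_ptp, servo_line, goto_joints, move_gripper, sleep, inverse_kinematics, capture, PlanningError, close_job, spot_in, silhouettes, current_clock, current_joint_pos, current_qvel, current_joint_torque, current_position, current_orientation, current_force, current_torque, current_finger_gap, current_grip_force gives the robot as it stands. Calls block until the motion is done:
- move_ptp(position, orientation): joint-space move of the TCP to a pose.
- servo_line(position, orientation=None, rate=0.15, contact_N=None): straight line of the TCP; orientation=None keeps the orientation; rate is the mean speed in m/s. With contact_N (N) it stops when the force on the tool has changed by that much, and returns True; else False.
- goto_joints(angles): joint-space move.
- move_gripper(opening): finger opening in m; the grip force is fixed at half the most; returns when the fingers have stopped.
- sleep(seconds).
- inverse_kinematics(position, orientation): joint angles nearest the present ones, or None.
- capture(name): name is "scene" or "top"; returns a dict with "image" (400x640x3 uint8, blue, green, red), "range_z" (400x640 float32, m along the optical axis (not along the pixel's ray), 0 where there is no reading), "intrinsics" (3x3 intrinsics, pixels), "k1" (the pictures are not rectified: a ray, as slopes to the right and down, at radius r is drawn at 1 + k1 r^2 times it, then the intrinsics apply), "R" (3x3) and "t" (3): a world point X has camera coordinates R X + t. Camera axes: x right, y down, z forward; pixel columns grow to the right and rows downward; lengths in m; the calibration is good to about 2 mm. A picture is of the moment at which its call begins.
A pose or a line that the arm cannot do raises PlanningError and nothing moves.
- close_job(): hands the job in; it is judged then, once.
Trained networks look in the newest picture that a camera, given by its name, has taken for a name from the list of things; names that differ only in an ending like _2 or _b are one class to them, and where a whole thing is asked for, a point or a joint stands for the part that bears it (a point fixed in the world has none). Each returns a list of dicts, best first, with "conf" (0 to 1); they miss things now and then, are a little off and sometimes report something else, mostly with a low value. They report only what shows in the picture. A call takes as long as a camera call.
- spot_in(camera, query): "xy" ([column, row] in pixels, amid what is visible of it).
- silhouettes(camera, query): "region" (400x640 bool, what is visible of it) and "xy" ([column, row] in pixels, amid what is visible of it).
Readings, each from a call of its own:
- current_clock(): time.
- current_joint_pos(): joint angles.
- current_qvel(): joint speeds.
- current_joint_torque(): joint torques, N m.
- current_position(): TCP position.
- current_orientation(): TCP orientation.
- current_force(): force on the tool from outside, world axes, zero at the start.
- current_torque(): the same for the moment, N m.
- current_finger_gap(): finger opening in m.
- current_grip_force(): force on a finger pad.
Only numpy, scipy, OpenCV 4.12 (cv2) and the standard library are available. Lean on these libraries where they do the work, as an engineer would, in place of code of your own. Each camera call takes 0.05 s, during which the arm holds its last target. There are 200 camera calls.

## Working session

There is one attempt and no reset: what is moved stays moved. The work goes in short steps, each a Python script; the robot and the scene stay as the last script left them, time stands still between calls to the robot, and variables do not carry over. Pictures are saved under pics/ and viewed, at most 14 in all, crops included, and the job is handed in when it is done.

```bash
mkdir -p pics; cat > h.py <<'E'
import numpy as np, cv2
from bench import *
def cloud(c):
    K=c["intrinsics"];h,w=c["range_z"].shape
    u,v=np.meshgrid(np.arange(w),np.arange(h))
    xy=cv2.undistortPoints(np.stack([u,v],-1).reshape(-1,1,2).astype(float),K,np.array([c["k1"],0,0,0.])).reshape(h,w,2)
    z=c["range_z"].astype(float)
    P=np.dstack([xy[...,0]*z,xy[...,1]*z,z])
    W=(P-c["t"])@c["R"]
    W[z==0]=np.nan
    return W
E
python3 - <<'E'
from h import *
for n in ["scene","top"]:
    c=capture(n); cv2.imwrite(f"pics/{n}0.png",c["image"]); W=cloud(c)
    np.savez(f"{n}0.npz",W=W,**{k:c[k] for k in c})
    print(n,c["R"],c["t"],c["k1"],c["intrinsics"])
    for q in ["objective_36","objective_48","objective_60","objective_72","pad_right","pad_left","post","eyepiece"]:
        for s in silhouettes(n,q)[:5]:
            p=W[s["region"]]; p=p[~np.isnan(p[:,0])]
            print(q,round(s["conf"],2),np.round(s["xy"]),s["region"].sum(),np.round(np.median(p,0),3) if len(p) else None,np.round(np.percentile(p[:,2],97),3) if len(p) else None)
print(current_clock(),current_orientation())
E
```

```text
scene [[ 4.33792434e-02  9.99058399e-01  7.45840929e-04]
 [ 6.50840845e-01 -2.76931832e-02 -7.58708957e-01]
 [-7.57973902e-01  3.33976443e-02 -6.51429322e-01]] [-0.0209931  -0.34344652  1.28532011] 0.028540666413413164 [[405.94625249   0.         314.24627073]
 [  0.         405.94625249 203.01591479]
 [  0.           0.           1.        ]]
objective_36 0.9 [346. 174.] 391 [0.481 0.066 0.037] 0.072
objective_36 0.79 [244. 184.] 247 [ 0.486 -0.154  0.025] 0.038
objective_36 0.74 [189. 170.] 337 [ 0.449 -0.278  0.035] 0.061
objective_36 0.58 [289. 176.] 283 [ 0.473 -0.057  0.029] 0.049
objective_48 0.9 [346. 174.] 391 [0.481 0.066 0.037] 0.072
objective_48 0.79 [244. 184.] 247 [ 0.486 -0.154  0.025] 0.038
objective_48 0.74 [189. 170.] 337 [ 0.449 -0.278  0.035] 0.061
objective_48 0.58 [289. 176.] 283 [ 0.473 -0.057  0.029] 0.049
objective_60 0.9 [346. 174.] 391 [0.481 0.066 0.037] 0.072
objective_60 0.79 [244. 184.] 247 [ 0.486 -0.154  0.025] 0.038
objective_60 0.74 [189. 170.] 337 [ 0.449 -0.278  0.035] 0.061
objective_60 0.58 [289. 176.] 283 [ 0.473 -0.057  0.029] 0.049
objective_
[... 1358 characters left out ...]
0.438 -0.272  0.046] 0.059
objective_60 0.67 [290. 242.] 171 [0.467 0.066 0.059] 0.072
objective_60 0.62 [346. 248.] 179 [ 0.461 -0.054  0.044] 0.05
objective_60 0.55 [396. 242.] 160 [ 0.473 -0.151  0.034] 0.038
objective_72 0.72 [454. 260.] 237 [ 0.438 -0.272  0.046] 0.059
objective_72 0.67 [290. 242.] 171 [0.467 0.066 0.059] 0.072
objective_72 0.62 [346. 248.] 179 [ 0.461 -0.054  0.044] 0.05
objective_72 0.55 [396. 242.] 160 [ 0.473 -0.151  0.034] 0.038
pad_right 0.87 [364. 159.] 292 [ 0.652 -0.087  0.01 ] 0.014
pad_left 0.66 [265. 148.] 276 [0.673 0.127 0.011] 0.014
eyepiece 0.89 [191. 258.] 385 [0.436 0.266 0.046] 0.05
0.9 [ 9.87081516e-01  1.60218854e-01  1.30369643e-05 -8.30020335e-06]
```

View pics/top0.png

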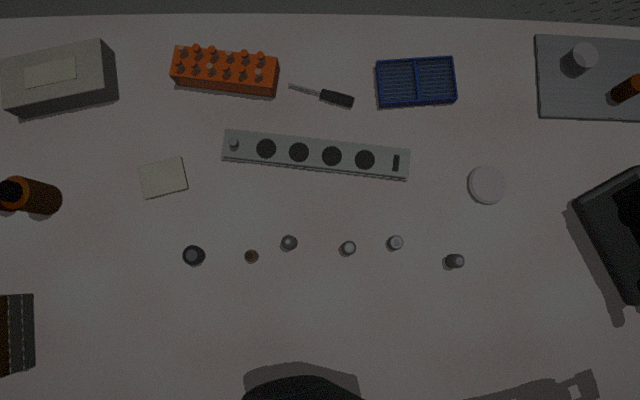

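View pics/scene0.png

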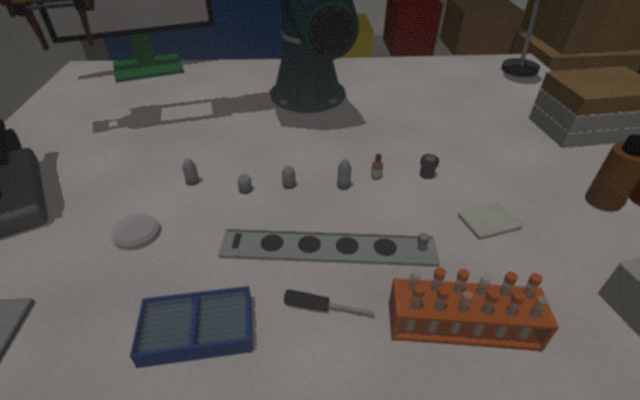

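The top view shows the post at (234,145), so it is at the +y end. The pads are at (266,148), (299,152), (332,156) and (364,159). From the heights, the objectives are 72 at (289,242), 48 at (347,248), 36 at (396,242) and 60 at (454,261). The bottle is at (252,256) and the eyepiece at (193,255). The scene view agrees. Next I fit the axes and the pad row.

```bash
cat > fit.py <<'E'
from h import *
from scipy.optimize import least_squares
G={36:(.48,-.152),48:(.467,-.055),60:(.443,-.274),72:(.472,.066)}
S={36:(30,25),48:(36,20),60:(44,15),72:(52,10)}
res={}
Ws={n:np.load(f"{n}0.npz") for n in("scene","top")}
for h,g in G.items():
    b,w=S[h]
    for n,d in Ws.items():
        P=d["W"].reshape(-1,3); P=P[~np.isnan(P[:,0])]
        P=P[(np.hypot(P[:,0]-g[0],P[:,1]-g[1])<.035)&(P[:,2]>.008)]
        r=lambda z:np.interp(z,[0,b/1e3,h/1e3],[.015,.015,w/2e3])
        f=lambda c:np.where(P[:,2]>h/1e3-.003,np.maximum(np.hypot(*(P[:,:2]-c).T)-w/2e3,0),np.hypot(*(P[:,:2]-c).T)-r(P[:,2]))
        s=least_squares(f,g,loss="soft_l1",f_scale=.002)
        res[h,n]=s.x; print(h,n,np.round(s.x,4),len(P),"rms",np.sqrt(np.mean(s.fun**2)).round(4),"top",P[:,2].max().round(3))
def onplane(d,uv,z):
    xy=cv2.undistortPoints(np.array([[uv]],float),d["intrinsics"],np.array([float(d["k1"]),0,0,0]))[0,0]
    R,t=d["R"],d["t"]; o=-R.T@t; v=R.T@np.array([*xy,1]); return (o+v*(z-o[2])/v[2])[:2]
for n,d in Ws.items():
    seeds={"top":[(266,148),(299,152),(332,156),(364,159)],"scene":[(385,247),(347,246),(309,244),(272,243)]}[n]
    g=cv2.cvtColor(d["image"],cv2.COLOR_BGR2GRAY); c=[]
    for s in seeds:
        x0,y0=s; roi=g[y0-15:y0+16,x0-17:x0+18]
        th,m=cv2.threshold(roi,0,255,cv2.THRESH_BINARY_INV+cv2.THRESH_OTSU)
        k,l,st,ce=cv2.connectedComponentsWithStats(m); i=l[15,17]
        c.append(onplane(d,ce[i]+[x0-17,y0-15],.012)); print(n,np.round(c[-1],4),st[i])
    c=np.array(c); res["pads",n]=c; print("spacing",np.linalg.norm(np.diff(c,axis=0),axis=1).round(4))
import pickle; pickle.dump(res,open("res.pkl","wb"))
E
python3 fit.py
```

```text
36 scene [ 0.4748 -0.1552] 216 rms 0.0011 top 0.039
36 top [ 0.4737 -0.1543] 181 rms 0.0021 top 0.039
48 scene [ 0.4618 -0.0571] 242 rms 0.001 top 0.049
48 top [ 0.4611 -0.0553] 168 rms 0.0017 top 0.05
60 scene [ 0.4381 -0.2815] 304 rms 0.0013 top 0.063
60 top [ 0.4371 -0.2793] 218 rms 0.0015 top 0.062
72 scene [0.4698 0.0674] 337 rms 0.0012 top 0.075
72 top [0.4691 0.0695] 188 rms 0.0009 top 0.073
scene [0.6745 0.1256] [  6   6  23  18 315]
scene [0.6675 0.0538] [  6   6  22  17 304]
scene [ 0.6609 -0.0177] [  6   7  23  17 308]
scene [ 0.6541 -0.0894] [  6   6  22  17 299]
spacing [0.0722 0.0718 0.072 ]
top [0.6713 0.1278] [  7   6  20  20 312]
top [0.6646 0.0562] [  6   5  21  20 313]
top [ 0.6578 -0.0154] [  7   5  20  20 317]
top [ 0.6509 -0.0871] [  8   6  20  20 316]
spacing [0.0719 0.0719 0.072 ]
```

```bash
cat > pp.py <<'E'
from h import *
import pickle,sys
from scipy.spatial.transform import Rotation as Ro
r=pickle.load(open("res.pkl","rb"))
pads=(r["pads","scene"]+r["pads","top"])/2   # left..right
a=(np.pi/2-.095)/2; Q=[np.cos(a),np.sin(a),0,0]
GZ={36:.024,48:.025,60:.028,72:.032}; PAD={36:0,48:1,60:2,72:3}
def run(h):
    o=(r[h,"scene"]+r[h,"top"])/2; p=pads[PAD[h]]; z=GZ[h]-.019
    move_gripper(.088)
    move_ptp([*o,z+.10],Q); servo_line([*o,z],Q,rate=.12)
    move_gripper(.0); g=current_finger_gap(); print(h,"gap",g,"F",current_grip_force(),current_position())
    if not .025<g<.033: raise SystemExit("bad grasp")
    servo_line([*o,z+.11],Q,rate=.12); print("lifted gap",current_finger_gap())
    zp=z+.012
    servo_line([*p,z+.11],Q,rate=.2); servo_line([*p,zp+.008],Q,rate=.12); sleep(.2)
    c=servo_line([*p,zp-.004],Q,rate=.02,contact_N=3)
    print("contact",c,"dz",current_position()[2]-zp,"xy err",current_position()[:2]-p,"F",current_force())
    move_gripper(.055); sleep(.1)
    servo_line([*p,zp+.09],Q,rate=.15); print("t",current_clock())
if __name__=="__main__":
    for h in sys.argv[1:]: run(int(h))
E
python3 pp.py 48
```

```text
48 gap 0.029281735949427692 F 30.000065808417276 [ 0.46138381 -0.05617207  0.00597212]
lifted gap 0.029349399297177187
contact True dz -0.00013490233578875022 xy err [ 1.32841198e-04 -9.53237381e-07] F [-0.12686629  0.00454928  4.45862397]
t 10.5583
```

```bash
python3 pp.py 60 36 72 && python3 - <<'E'
from h import *
from scipy.optimize import least_squares
import pickle
r=pickle.load(open("res.pkl","rb"))
p=current_position(); a=(np.pi/2-.095)/2
move_ptp([.45,-.3,.3],[np.cos(a),np.sin(a),0,0])
S={36:(30,25),48:(36,20),60:(44,15),72:(52,10)}
for n in("scene","top"):
    c=capture(n); cv2.imwrite(f"pics/{n}1.png",cv2.resize(c["image"][120:280,170:490],None,fx=2,fy=2)); A=cloud(c).reshape(-1,3); A=A[~np.isnan(A[:,0])]
    for i,h in enumerate(S):
        b,w=S[h]; g=r["pads",n][i]
        P=A[(np.hypot(*(A[:,:2]-g).T)<.034)&(A[:,2]>.02)]-[0,0,.012]
        f=lambda c:np.where(P[:,2]>h/1e3-.003,np.maximum(np.hypot(*(P[:,:2]-c).T)-w/2e3,0),np.hypot(*(P[:,:2]-c).T)-np.interp(P[:,2],[0,b/1e3,h/1e3],[.015,.015,w/2e3]))
        s=least_squares(f,g,loss="soft_l1",f_scale=.002)
        print(n,h,"off mm",np.round((s.x-g)*1e3,1),"top",P[:,2].max().round(3),"rms",np.sqrt(np.mean(s.fun**2)).round(4))
print(current_clock())
E
```

```text
60 gap 0.02933475411562545 F 29.999906847369857 [ 0.43768379 -0.28041634  0.00899194]
lifted gap 0.029370482753038697
contact True dz -0.00018393101043909232 xy err [8.04794760e-05 1.80384286e-05] F [-0.53155977  0.2149969   4.81556212]
t 20.625
36 gap 0.02937679619932597 F 30.000025615445338 [ 0.47429951 -0.15475733  0.00498338]
lifted gap 0.029455475544765835
contact True dz -0.00017004437654518853 xy err [1.15373628e-04 2.72096318e-05] F [-0.58202412 -0.29895986  2.82744876]
t 30.1083
72 gap 0.029651490173098073 F 30.000072151597124 [0.46944694 0.06841336 0.01298337]
lifted gap 0.02950121170434025
contact True dz -0.00011443373390663744 xy err [ 9.07456139e-05 -2.24892356e-05] F [-0.45369365 -0.86253413  4.65052309]
t 39.0083
scene 36 off mm [-1.2  0.5] top 0.038 rms 0.0007
scene 48 off mm [-1.   0.2] top 0.05 rms 0.0008
scene 60 off mm [-1.   1.5] top 0.062 rms 0.0009
scene 72 off mm [-1.2  0.2] top 0.074 rms 0.0009
top 36 off mm [1.7 0.1] top 0.039 rms 0.0021
top 48 off mm [ 1.2 -0.3] top 0.049 rms 0.0013
top 60 off mm [1.6 0.8] top 0.063 rms 0.0014
top 72 off mm [ 1.7 -0.6] top 0.072 rms 0.0012
40.4167
```

View pics/scene1.png

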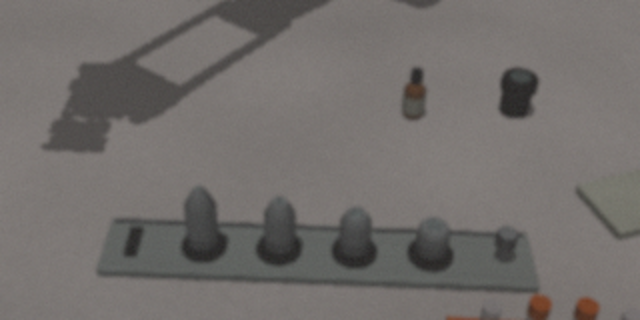

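In this crop all four objectives stand upright and centred on the pads. The shortest is at (432,240) beside the post at (506,243), and the tallest is at (202,225) at the far end. The eyepiece at (518,92) and the bottle are still standing where they were.

```bash
python3 -c "
from bench import *
print(close_job())"
```

```text
the job is handed in; nothing more can be done
None
```

The job is handed in: all four objectives stand upright within about 2 mm of their pad centres, shortest beside the post and tallest farthest from it, with the eyepiece left standing, at about 40 s of the 99 s allowed.

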